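Gate check on the bent carabiner

ROBOT

A 6-joint arm with a two-finger parallel gripper is mounted at the origin on the work surface. World frame = base frame: x ahead of the robot, y to its left, z up, the work surface at z = 0. Lengths are in m, angles in rad, forces in N, time in s.
With the tool pointing down it reaches from about 0.225 to 0.725 m from the base axis. Payload 3.1 kg.
Tool frame: the origin (TCP) lies at the centre of the arm's flange, where the gripper is bolted on; the fingertips stand 173 mm ahead of it and the grasp point (between the pads) lies 155 mm ahead of it; z points along the fingers, y is the line along which they close (so a half turn about z gives the same grasp; the last joint's range is limited). The gripper opens to 85 mm and grips with 20 to 120 N. Pads are 22 mm wide; open, the fingers measure 114 mm over their backs; the gripper's body (76 mm by 85 mm) begins 54 mm behind the grasp point. The pads swing forward as they close: fully open they stand 13 mm farther back than shut.
Start: joints at [1.04, 0.048, 0.099, 1.622, 0, 1.443], TCP at [0.206, 0.483, 0.405] pointing down, gripper open.
Joint ranges: [-2.91, 2.91], [-0.99, 1.94], [-1.21, 1.42], [-2.12, 2.29], [-1.49, 1.47], [-3.14, 3.14]. Speed limits (rad/s): [2.79, 2.79, 3.14, 3.14, 3.14, 3.14].

INTERFACE

Orientations are given as [roll, pitch, yaw] about the fixed x, y, z axes, in that order (R = Rz(yaw) Ry(pitch) Rx(roll)).
In Python, from cell import r gives the robot as it stands. The module is installed in compiled form; this text tells all that it offers.
- The arm moves only by the tool arm_command, never from a script. Its argument "motion" is a list of rows, each a list of 6 numbers: the shift along the tool's x, y, z in cm, then the turn, a rotation vector about the tool's x, y, z in degrees. A call has 1 to 5 rows; each row shifts and turns the commanded pose from where the row before left it, along the tool's axes as they then stand; what a row does not reach is not made up. A row lasts 1/8 s, in which the tool goes at most 62.5 mm and 10.7 degrees, less where a joint would pass 70% of its speed; a pose out of reach is approached as far as the arm can. A call with a gripper value outside its range is refused whole. "grip" is the closure, from 0 (fully open) to 1 (shut), set as the call begins (left out, the last holds). The fingers move at their own pace and stop on an object; "force" is the grip in N (left out, the last holds). Time passes only in rows, so rows that do not move let the fingers close. It gives the time, the measured TCP pose, the force, the opening and the grip force at its end, in the units of the state.
- r.state(): the state, without advancing time (a new reading comes with each control period).
- r.read_camera(name): name is "side" or "top"; returns (picture, depth): 384x512x3 uint8, red, green, blue; 384x512 float32, m along the optical axis (not along the pixel's ray), 0 where there is no reading.
- r.get_calibration(name): a dict with "vfov" (degrees; the focal length in pixels is half the picture's height over the tangent of half this angle, whatever the lens; pixels are square), "cx", "cy" (the principal point, pixels), "k1" (the pictures are not rectified: a ray, as slopes to the right and down, at radius r is drawn at 1 + k1 r^2 times it, then the intrinsics apply), "origin" and "rotation" of the camera in the world. Camera axes: x right, y down, z forward; pixel columns grow to the right and rows downward; lengths in m; the calibration is good to about 2 mm. A picture is of the moment at which its call begins. get_calibration takes no time and is no camera call.
- r.job_done(): hands the job in; it is judged then, once.
The state is a dict: "clock": time; "joints": joint angles; "joint_velocities": joint speeds; "tau": joint torques, N m; "tcp_pos": TCP position; "ee_rot": TCP orientation; "force": force on the tool from outside, world axes, zero at the start; "torque": the same for the moment, N m; "grip_width": finger opening in m; "finger_force": force on a finger pad.
Only numpy, scipy, OpenCV 4.12 (cv2) and the standard library are available. Lean on these libraries where they do the work, as an engineer would, in place of code of your own. Each camera call takes 0.05 s, during which the arm holds its last target. There are 200 camera calls.

TASK

Three retired carabiners stand in the wooden rack with their gates uppermost. Check the gate of the bent one: with the fingertips press it gently down, about halfway open, then let it spring shut and withdraw. Leave that carabiner standing in its slot, do not touch the other two, and leave everything else where it lies.

Things in the scene. Friction and masses are not known exactly. Their poses are not given: they have to be found in the camera images.
- rack: fixed brown wooden block 119 (x) x 240 (y) x 26 mm (z), origin at the centre of its underside. Three slots run along its x, at y = -80, 0 and +80 mm, 11.5 mm wide and 109 mm long, floor 6 mm and mouth 26 mm above the bench; each holds one carabiner, in any order. The carabiners' x is the rack's x.
- carab_bent: the BENT carabiner: 111 mm long, 64 tall; its nose is bent sideways, standing 25 mm beside the gate's free end (at x 41, y 25, z 60). Loose, 90 g, aluminium, stands on its flat spine (72 x 10 x 10 mm), gate on top. Origin: centre of the spine's underside; x along the spine from hinge end to nose end, z up. Gate: bar 8 mm thick at y 0, axis at z 60, hinge at x -33, free end at x +37.
- carab_oval: a straight oval carabiner, 111 mm long, 58 mm tall, nose and gate in line. Loose, 90 g, aluminium, stands on its flat spine (72 x 10 x 10 mm), gate on top. Origin: centre of the spine's underside; x along the spine from hinge end to nose end, z up.
- carab_pear: a straight large pear-shaped carabiner, 125 mm long, 90 mm tall, the tallest of the three, with a 15 mm thick dark screw sleeve on its gate. Loose, 90 g, aluminium, stands on its flat spine (72 x 10 x 10 mm), gate on top. Origin: centre of the spine's underside; x along the spine from hinge end to nose end, z up.
- press_spot (a point): the spot to press: on top of the bent carabiner's closed gate, 45 mm from its hinge and 25 mm short of its free end, 64 mm above the carabiner's origin. Its frame moves with the gate; closed, its x runs along the gate towards the free end. From the spot the gate is clear of the frame for 20 mm towards the nose and 40 mm towards the hinge.
- gate_bent (a joint): gate of the bent carabiner, rad: closed at 0, opens positive: the free end swings down and into the frame; stop at 0.6 rad. Spring: 1 N at 45 mm from the hinge starts it, 3 N at 0.3 rad, 5 N at the stop; let go, it snaps back to 0.
- gate_oval (a joint): gate of the oval carabiner, rad, 0 closed, positive open; same kind of spring.
- gate_pear (a joint): gate of the pear carabiner, rad, 0 closed, positive open; same kind of spring.
- belay: cracked grey belay device, loose, 58 x 30 x 30 mm with a steel wire loop 33 mm long towards its -x; origin at the centre of its underside. Lies on the robot's side of the rack.
- hanger: blue steel hanger plate, loose, 75 x 36 mm, 4 mm thick, with a 28 mm high upturned end at its -x; origin at the centre of its underside. Lies on the far side of the rack.
- maillon: loose steel ring, 48 mm across, 9 mm high, origin at the centre of its underside, right of the rack.
- brush: loose brush lying on the bench beyond the rack; origin at its underside.
- wrench: loose steel wrench lying on the bench beyond the rack; origin at its underside.
- vise: bolted cast-iron vise with green jaws, about 230 x 130 mm, 130 mm tall, left of the rack; origin at the centre of its base.
- chute: galvanized funnel (mouth 200 mm across, 215 mm high) above a black scrap bin 220 x 240 x 110 mm, right of the rack; origin at the centre of the bin's underside.
There are look-alikes about, which are no part of the job. What is shaped like the carab_pear but orange is not meant. Of the things shaped like the carab_bent, the aluminium one is meant.

How it is judged:
By the outcome, as a careful person would: the job done as asked, in the order asked, and still so for the second after the job is handed in, with the robot touching nothing.
It also fails if it takes over 29 s, if anything falls off the work surface, if the arm or the gripper's body presses on something with over 40 N, if the wrist force passes 120 N, or if a joint passes its speed limit or range.

## Working session

There is one attempt and no reset: what is moved stays moved. The work goes in short steps, Python scripts to look and compute and a tool call to move; the robot and the scene stay as the last step left them, time stands still between calls to the robot, and variables do not carry over. Pictures are saved under pics/ and viewed, at most 10 in all, crops included, and the job is handed in when it is done.

Besides the shell and the picture viewer there is one more tool, called after "Emit:" as name([rows], argument=value, ...), one row to a line, values as JSON. arm_command: Moves the arm, as the interface text tells. Its arguments: {"type":"object","properties":{"motion":{"type":"array"},"grip":{"type":"number"},"force":{"type":"number"}},"required":["motion"]}

```bash
mkdir -p pics; cat > h.py <<'E'
import numpy as np,cv2
from cell import r
def K(n):
    c=r.get_calibration(n); f=192/np.tan(np.radians(c['vfov'])/2); return c,f
def w(n,u,v,d):
    c,f=K(n); M=np.array([[f,0,c['cx']],[0,f,c['cy']],[0,0,1.]])
    p=cv2.undistortPoints(np.array([[[u,v]]],float),M,np.array([c['k1'],0,0,0.]))[0,0] if 0 else None
    x,y=(u-c['cx'])/f,(v-c['cy'])/f; a,b=x,y
    for _ in range(20):
        s=1+c['k1']*(a*a+b*b); a,b=x/s,y/s
    return np.array(c['origin'])+np.array(c['rotation'])@(np.array([a,b,1])*d)
def wz(n,u,v,z):
    c,_=K(n); o=np.array(c['origin']); q=w(n,u,v,1)-o
    return o+q*(z-o[2])/q[2]
def px(n,P):
    c,f=K(n); q=np.array(c['rotation']).T@(np.array(P)-c['origin']); a,b=q[:2]/q[2]; s=1+c['k1']*(a*a+b*b)
    return f*a*s+c['cx'],f*b*s+c['cy']
E
python3 - <<'E'
from h import *
for n in('side','top'):
    p,d=r.read_camera(n); np.savez('im_'+n,p=p,d=d)
    cv2.imwrite(f'pics/{n}0.png',cv2.resize(p[:,:,::-1],(800,600),interpolation=cv2.INTER_CUBIC)); print(r.get_calibration(n))
s=r.state();print(s)
E
```

```text
{'vfov': 47.46717143401865, 'cx': 256.8209246855646, 'cy': 200.06652141952293, 'k1': -0.03169658988014018, 'origin': array([0.13613633, 0.57279487, 0.96374139]), 'rotation': array([-2.43456666,  0.00392581, -2.51219091])}
{'vfov': 48.240515677316935, 'cx': 254.9631089039389, 'cy': 199.32628364542495, 'k1': -0.01993861594378955, 'origin': array([ 0.36500833, -0.03129072,  1.20292634]), 'rotation': array([-2.96877137, -0.0118805 , -1.56307327])}
{'clock': 0.1, 'joints': array([1.04021149e+00, 4.86527604e-02, 9.77323521e-02, 1.62197853e+00,
       1.11527726e-05, 1.44302645e+00]), 'joint_velocities': array([-0.00049881, -0.00261851,  0.00369278, -0.0008583 ,  0.0003861 ,
       -0.000141  ]), 'tau': array([ 2.14911342e-03, -3.39851582e+01,  3.20935535e+01,  1.58491608e-02,
       -1.83752559e-04, -8.45195018e-06]), 'tcp_pos': array([0.20570461, 0.48281789, 0.40363515]), 'ee_rot': array([-3.13950860e+00, -2.78981652e-04,  2.73877739e+00]), 'force': array([-1.0662217 ,  0.07246874,  0.07382544]), 'torque': array([ 0.01592836, -0.01445901,  0.01150414]), 'finger_force': 0.0, 'grip_width': 0.08547972372793637}
```

View pics/top0.png

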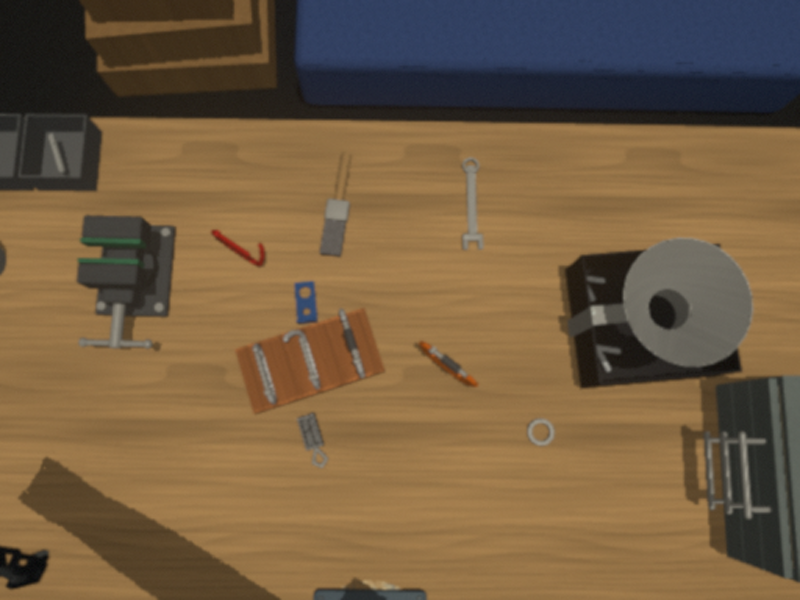

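View pics/side0.png

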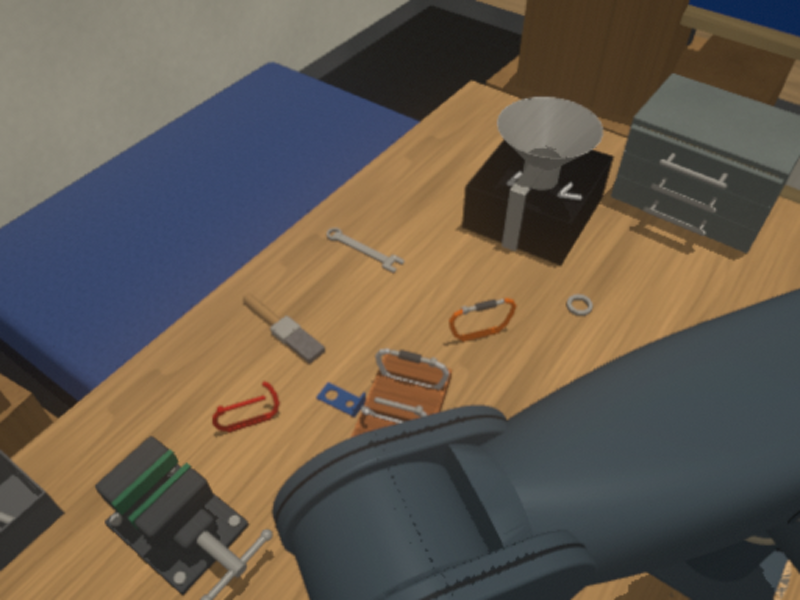

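Top view: the rack is at about (310,361). The bent carabiner is in the middle slot, with its hook at (290,337) on the far end. The tall pear is in the right slot and the oval in the left. Enlarging the rack for closer pixel readings.

```bash
sed -i 's/^def K(n):/from scipy.spatial.transform import Rotation as Ro\ndef K(n):/; s/c=r.get_calibration(n); f=/c=dict(r.get_calibration(n)); c["rotation"]=Ro.from_euler("xyz",c["rotation"]).as_matrix(); f=/; /undistortPoints/d; /M=np.array/s/;.*$//; ' h.py; sed -i 's/c,f=K(n)$/c,f=K(n)/' h.py
python3 - <<'E'
from h import *
z=np.load('im_top.npz'); p=z['p'][190:270,145:250]
cv2.imwrite('pics/crop.png',cv2.resize(p[:,:,::-1],None,fx=7,fy=7,interpolation=cv2.INTER_CUBIC))
for u,v in[(237,351),(365,310),(383,372),(256,412)]: print(wz('top',u*.64,v*.64,.026))
print(w('top',170,260,z['d'][260,140]), z['d'][205:255:5,180:215:5])
E
```

```text
[0.49703741 0.24014523 0.026     ]
[0.57260839 0.0158488  0.026     ]
[ 0.46241167 -0.0175221   0.026     ]
[0.39099124 0.20207498 0.026     ]
[0.40181571 0.19047074 0.00058253] [[1.2154344 1.2175944 1.1883909 1.1905247 1.1950554 1.2146364 1.1843958]
 [1.2113456 1.2119479 1.1830691 1.189962  1.1885719 1.1860324 1.1890855]
 [1.1855844 1.1480396 1.1887288 1.1848428 1.1867062 1.187107  1.1832544]
 [1.1844541 1.1812903 1.1823219 1.1950377 1.1820749 1.1842251 1.1781552]
 [1.1808113 1.183033  1.1814747 1.1383013 1.1800637 1.1851262 1.1816728]
 [1.1766202 1.1749642 1.1765761 1.133313  1.1785146 1.1785252 1.1768031]
 [1.176565  1.1729923 1.174077  1.1745597 1.1834666 1.1740632 1.177528 ]
 [1.1766137 1.171182  1.1734713 1.175001  1.1285242 1.1730171 1.1701454]
 [1.1697432 1.1702236 1.1695254 1.1745737 1.1360371 1.1725936 1.1744323]
 [1.1714902 1.1698194 1.1693742 1.169147  1.1702513 1.1668292 1.1969382]]
```

View pics/crop.png

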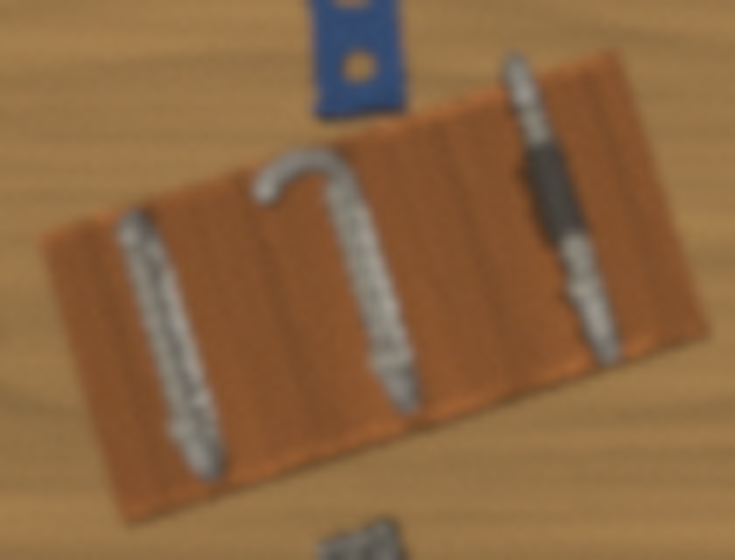

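The crop shows the bent gate running from about (390,365) at the hinge to (342,190) at the free end. The nose tip is at (265,190).

```bash
python3 - <<'E'
from h import *
f=lambda u,v,z: wz('top',u/7+145-.43,v/7+190-.43,z)
n=f(268,188,.066);a=f(342,190,.066);b=f(390,360,.066);e=f(410,408,.038)
print(n,a,b,e)
print('gate yaw',np.degrees(np.arctan2(*(a-b)[1::-1])),np.linalg.norm(a-b))
C=[f(43,240,.026),f(617,50,.026),f(710,330,.026),f(128,522,.026)]
c=sum(C)/4; print(c,[np.linalg.norm(C[i]-C[i-1]) for i in range(4)])
v=C[0]-C[1]+C[3]-C[2]; yaw=np.arctan2(-v[0],v[1]); print('rack yaw',np.degrees(yaw))
R=Ro.from_euler('z',yaw).as_matrix()
for q in (n,a,b,e): print('in rack',R.T@(q-c)*1000)
# gate points by depth
z=np.load('im_top.npz'); d=z['d']
P=np.array([w('top',u,v,d[v,u]) for v in range(205,250) for u in range(178,210) if d[v,u]>0])
L=(P-c)@R*1000; m=(L[:,2]>25)&(abs(L[:,1])<45)&(abs(L[:,0])<65); 
L=L[m]; L=L[np.argsort(L[:,0])]; print(np.round(L[:,:3]+[0,0,26])[::2])
print('cand press (x=+12)',c+R@np.array([.012,0,.044]))
E
```

```text
[0.51536537 0.14885083 0.066     ] [0.51486631 0.12063151 0.066     ] [0.45032301 0.10044757 0.066     ] [0.43399613 0.09544019 0.038     ]
gate yaw 17.365471670132806 0.06762565850313573
[0.48311313 0.11152774 0.026     ] [np.float64(0.11593574362398748), np.float64(0.23773618979928496), np.float64(0.11758467732679764), np.float64(0.23723541454976085)]
rack yaw 18.99982355306715
in rack [42.646227   24.78950737 40.        ]
in rack [32.98712386 -1.72993697 40.        ]
in rack [-34.61102417   0.19881128  40.        ]
in rack [-51.67863204   0.77969689  12.        ]
[[-50.   2.  55.]
 [-48.   1.  55.]
 [-46.   5.  61.]
 [-45.   2.  60.]
 [-43.  -1.  60.]
 [-42.   3.  64.]
 [-40.   0.  65.]
 [-39.   5.  68.]
 [-38.  -1.  65.]
 [-37.   4.  70.]
 [-36.  -2.  72.]
 [-34.   3.  69.]
 [-33.  -3.  72.]
 [-32.   8.  69.]
 [-31.   4.  75.]
 [-30.  -1.  69.]
 [-28.   4.  68.]
 [-25.   3.  68.]
 [-24.   0.  68.]
 [-22.   5.  68.]
 [-21.   1.  72.]
 [-18.  -1.  65.]
 [-17.   4.  67.]
 [-16.  -0.  72.]
 [-14.   5.  70.]
 [-12.   2.  69.]
 [-10.  -1.  68.]
 [ -9.   4.  69.]
 [ -7.   0.  69.]
 [ -5.   5.  70.]
 [ -3.   2.  67.]
 [ -2.  -2.  72.]
 [ -0.   4.  71.]
 [  2.   3.  71.]
 [  4.  -0.  67.]
 [  5.   4.  72.]
 [  7.   1.  70.]
 [ 10.   1.  68.]
 [ 11.   5.  72.]
 [ 13.   0.  65.]
 [ 15.  -1.  72.]
 [ 17.   4.  71.]
 [ 18.   0.  72.]
 [ 20.   6.  69.]
 [ 22.   0.  66.]
 [ 23.  -1.  70.]
 [ 25.   4.  70.]
 [ 27.   1.  72.]
 [ 28.   6.  72.]
 [ 31.   3.  68.]
 [ 32.  -1.  69.]
 [ 34.   5.  65.]
 [ 35.   1.  70.]
 [ 38.  23.  65.]
 [ 39.  28.  70.]
 [ 40.  24.  73.]
 [ 42.  21.  71.]
 [ 43.  24.  69.]
 [ 45.  16.  58.]
 [ 46.  21.  63.]
 [ 47.  15.  64.]
 [ 47.  14.  54.]
 [ 48.  20.  64.]
 [ 50.  15.  61.]
 [ 51.  13.  51.]
 [ 53.  12.  51.]]
cand press (x=+12) [0.49445937 0.11543452 0.07      ]
```

Emit:
arm_command([
  [-4.1,-2.2,0,0,0,0],
  [-4.1,-2.2,0,0,0,0],
  [-4.1,-2.2,0,0,0,0],
  [-4.1,-2.2,0,0,0,0],
  [-4.1,-2.2,0,0,0,0],
], grip=1, force=30)

```text
clock: 0.72
tcp_pos: [0.3519, 0.3001, 0.4042]
ee_rot: [-3.141, -0.0, 2.739]
force: [0.4, -0.1, 0.6]
grip_width: -0.0
finger_force: 0.0
```

Emit:
arm_command([
  [-4.1,-2.2,0,0,0,0],
  [-4.1,-2.2,0,0,0,0],
  [-4.1,-2.2,0,0,0,0],
  [-4.1,-2.2,0,0,0,0],
  [-4.1,-2.2,0,0,0,0],
])

```text
clock: 1.35
tcp_pos: [0.4974, 0.1185, 0.4041]
ee_rot: [-3.141, -0.001, 2.739]
force: [1.4, -0.0, -0.8]
grip_width: 0.0
finger_force: 0.0
```

Emit:
arm_command([
  [0,0,0,0,0,9.6],
  [0,0,0,0,0,9.6],
  [0,0,0,0,0,9.6],
  [0,0,0,0,0,9.6],
  [0,0,0,0,0,9.6],
])

```text
clock: 1.98
tcp_pos: [0.4966, 0.1198, 0.404]
ee_rot: [-3.14, -0.0, 1.895]
force: [0.1, 0.5, -0.1]
grip_width: 0.0002
finger_force: 0.0
```

Emit:
arm_command([
  [0,0,0,0,0,0],
  [0,0,0,0,0,0],
])

```text
clock: 2.22
tcp_pos: [0.4967, 0.1199, 0.4043]
ee_rot: [-3.141, -0.0, 1.903]
force: [0.7, 0.5, 0.6]
grip_width: -0.0001
finger_force: 0.0
```

```bash
cat > st.py <<'E'
from h import *
s=r.state(); p=s['tcp_pos']; R=Ro.from_euler('xyz',s['ee_rot']).as_matrix()
print(s['clock'],p,np.degrees(s['ee_rot']),s['force'],s['grip_width'])
tip=p+R@[0,0,.173]; T=np.array([.4982,.1167,.080]); print('tip',tip,'to go (tool cm)',100*R.T@(T-tip))
E
python3 - <<'E'
import st
from h import *
p,d=r.read_camera('side'); u,v=px('side',[.494,.115,.07]); print(u,v); u,v=int(u),int(v)
q=p[max(0,v-70):v+50,max(0,u-80):u+80]; cv2.imwrite('pics/s1.png',cv2.resize(q[:,:,::-1],None,fx=5,fy=5,interpolation=cv2.INTER_CUBIC))
E
```

```text
2.225 [0.49668681 0.11986871 0.40432785] [-1.79958338e+02 -1.13635639e-02  1.09056051e+02] [0.74321158 0.54227284 0.55723957] -6.481736939937066e-05
tip [0.4965567  0.11986007 0.2313279 ] to go (tool cm) [-0.3553437   0.06315393 15.13267744]
250.09123072843013 257.5013568709386
```

View pics/s1.png

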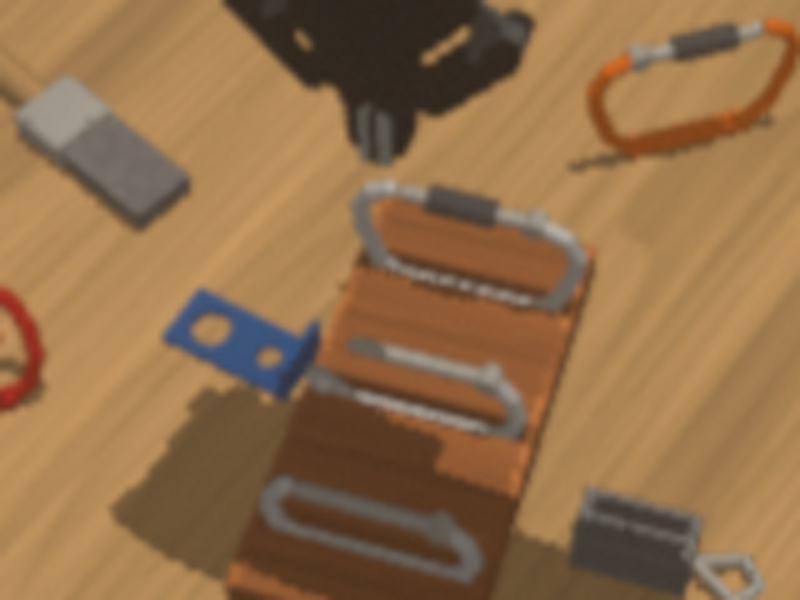

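The side crop shows the gate running from (355,348) at the free end to (490,375) at the hinge. The closed fingers are above it at (378,155). I'll check the side view against the model while descending to just above the gate.

Emit:
arm_command([
  [-0.1,0,3,0,0,0],
  [-0.1,0,3,0,0,0],
  [-0.1,0,3,0,0,0],
  [-0.05,0.05,3,0,0,0],
  [0,0,2,0,0,0],
])

```text
clock: 2.9
tcp_pos: [0.4978, 0.1166, 0.2628]
ee_rot: [-3.139, -0.001, 1.902]
force: [-0.1, 0.5, -1.1]
grip_width: 0.0001
finger_force: 0.0
```

Emit:
arm_command([
  [0,0,0,0,0,0],
  [0,0,0,0,0,0],
])

```text
clock: 3.15
tcp_pos: [0.4987, 0.1168, 0.2656]
ee_rot: [3.14, 0.0, 1.902]
force: [0.2, 0.3, 1.2]
grip_width: 0.0004
finger_force: 0.0
```

```bash
python3 - <<'E'
import st
from h import *
R=Ro.from_euler('z',19,degrees=True).as_matrix(); c=np.array([.4831,.1115,.066])
for x in(37,-33): u,v=px('side',c+R@[x/1e3,0,0]); print('crop px',(u-170)*5,(v-187)*5)
p,d=r.read_camera('side'); u,v=250,257
q=p[v-70:v+50,u-80:u+80]; cv2.imwrite('pics/s2.png',cv2.resize(q[:,:,::-1],None,fx=5,fy=5,interpolation=cv2.INTER_CUBIC))
E
```

```text
3.15 [0.49869527 0.11676461 0.26564162] [1.79928549e+02 1.90822458e-02 1.08955276e+02] [0.16822285 0.32038775 1.20140318] 0.0003653093828292385
tip [0.49891803 0.11678019 0.09264176] to go (tool cm) [ 0.01616034 -0.07209031  1.26408172]
crop px 350.51791918431405 344.51628662699335
crop px 488.36877813555134 380.1427931122768
```

View pics/s2.png

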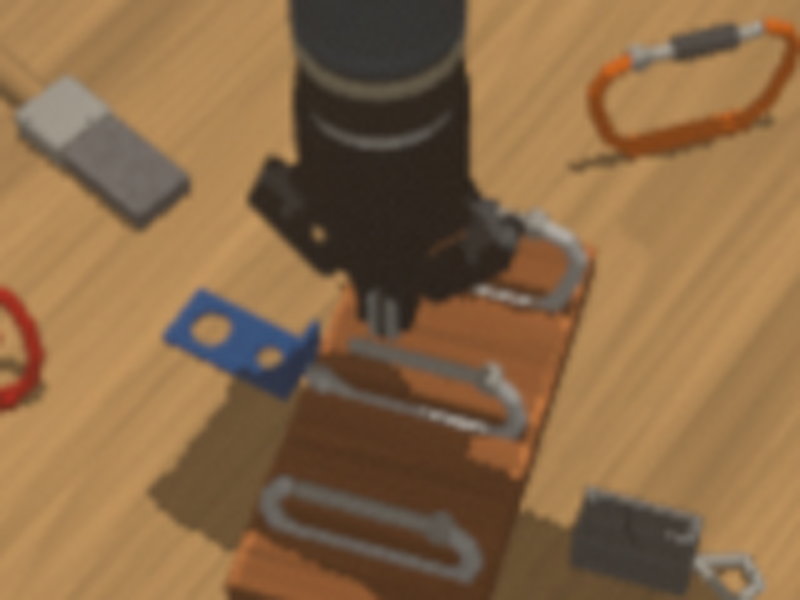

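The model fits the side view to about 1 px. The fingertips (388,330) hang 2 cm above the gate, so I'm approaching to contact.

Emit:
arm_command([
  [0,0,0.6,0,0,0],
  [0,0,0.6,0,0,0],
  [0,0,0.5,0,0,0],
  [0,0,0,0,0,0],
  [0,0,0,0,0,0],
])

```text
clock: 3.82
tcp_pos: [0.4983, 0.1167, 0.2477]
ee_rot: [-3.141, -0.0, 1.901]
force: [0.1, 0.6, -0.0]
grip_width: 0.0001
finger_force: 0.0
```

Emit:
arm_command([
  [0,0,0.3,0,0,0],
  [0,0,0.3,0,0,0],
  [0,0,0.2,0,0,0],
  [0,0,0,0,0,0],
  [0,0,0,0,0,0],
])

```text
clock: 4.45
tcp_pos: [0.4986, 0.1167, 0.2401]
ee_rot: [3.141, 0.0, 1.901]
force: [2.4, -0.9, 0.9]
grip_width: 0.0
finger_force: 0.8
```

```bash
python3 st.py
```

```text
4.45 [0.49859391 0.1167414  0.24005524] [1.79950908e+02 7.98502711e-03 1.08920362e+02] [ 2.37640272 -0.91443419  0.90492507] 2.7600793850749243e-05
tip [0.49874195 0.11676666 0.0670553 ] to go (tool cm) [ 0.01108674 -0.05231874 -1.29451646]
```

Emit:
arm_command([
  [0,0,0.2,0,0,0],
  [0,0,0.2,0,0,0],
  [0,0,0.2,0,0,0],
  [0,0,0,0,0,0],
  [0,0,0,0,0,0],
])

```text
clock: 5.08
tcp_pos: [0.4984, 0.1167, 0.2338]
ee_rot: [3.141, 0.0, 1.901]
force: [0.9, 0.6, 2.2]
grip_width: 0.0001
finger_force: 1.3
```

```bash
python3 - <<'E'
import st
from h import *
p,d=r.read_camera('side'); u,v=250,260
q=p[v-40:v+35,u-50:u+50]; cv2.imwrite('pics/s3.png',cv2.resize(q[:,:,::-1],None,fx=8,fy=8,interpolation=cv2.INTER_CUBIC))
R=Ro.from_euler('z',19,degrees=True).as_matrix(); c=np.array([.4831,.1115,.066])
for a in(0,.1,.2,.3,.4): u,v=px('side',c+R@[-.033+.07*np.cos(a),0,-.07*np.sin(a)]); print(a,'crop px',(u-200)*8,(v-220)*8)
E
```

```text
5.075 [0.49840937 0.11669297 0.23381403] [1.79991572e+02 6.09997630e-03 1.08917867e+02] [0.88990554 0.63128063 2.22571424] 0.00014298290430180935
tip [0.49843941 0.11668379 0.06081404] to go (tool cm) [ 0.00909079 -0.02184019 -1.91860052]
0 crop px 320.8286706949025 287.22605860318936
0.1 crop px 322.66879872347795 300.08891693088844
0.2 crop px 326.62817103458406 313.25916243338406
0.3 crop px 332.6399947020452 326.6094582320502
0.4 crop px 340.62151699740093 340.01443009325976
```

View pics/s3.png

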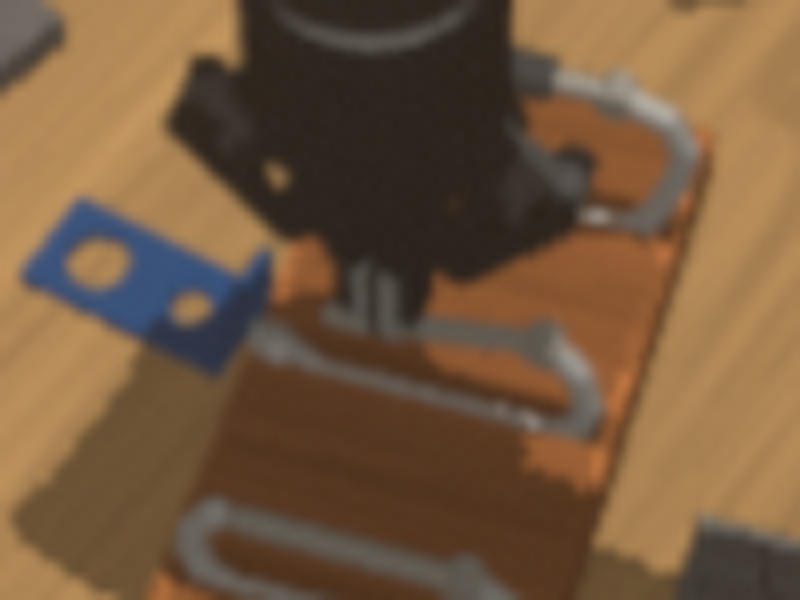

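The gate is partly open: its free end is at (328,315), which is about 0.2 rad. It needs about 3.5 mm more.

Emit:
arm_command([
  [0,0,0.2,0,0,0],
  [0,0,0.15,0,0,0],
  [0,0,0,0,0,0],
  [0,0,0,0,0,0],
  [0,0,0,0,0,0],
])

```text
clock: 5.75
tcp_pos: [0.4982, 0.1167, 0.2302]
ee_rot: [-3.141, 0.0, 1.901]
force: [-1.1, -0.6, 2.7]
grip_width: -0.0001
finger_force: 1.5
```

```bash
python3 - <<'E'
import st
from h import *
p,d=r.read_camera('side'); u,v=250,260
q=p[v-10:v+20,u-25:u+40]; cv2.imwrite('pics/s4.png',cv2.resize(q[:,:,::-1],None,fx=12,fy=12,interpolation=cv2.INTER_CUBIC))
R=Ro.from_euler('z',19,degrees=True).as_matrix(); c=np.array([.4831,.1115,.066])
for a in(.2,.25,.3,.35,.4): u,v=px('side',c+R@[-.033+.07*np.cos(a),0,-.07*np.sin(a)]); print(a,'crop px',(u-225)*12,(v-250)*12)
print(np.mean([r.state()['force'] for _ in range(3)],0))
E
```

```text
5.75 [0.49823259 0.11668117 0.23020818] [-1.79976608e+02  7.52960662e-04  1.08918929e+02] [-1.06496533 -0.56099842  2.71439524] -6.0249253075591433e-05
tip [0.49816651 0.11665612 0.05720819] to go (tool cm) [ 0.0030355   0.00366058 -2.27918235]
0.2 crop px 189.94225655187608 109.8887436500761
0.25 crop px 194.07351450594604 119.87954523900657
0.3 crop px 198.95999205306782 129.9141873480753
0.35 crop px 204.5854438380212 139.96926618411953
0.4 crop px 210.9322754961014 150.02164513988964
[-0.65685023 -0.24566645  3.27782429]
```

View pics/s4.png

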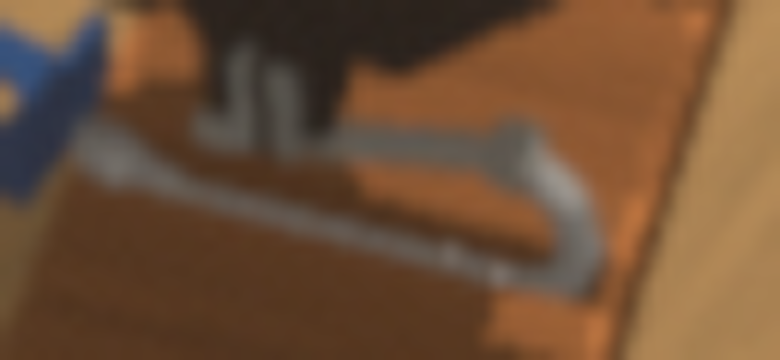

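The free end is at (200,128), which is 0.30 rad, with about 3 N of force. The gate is halfway open, so I'm releasing it straight up.

Emit:
arm_command([
  [0,0,-0.6,0,0,0],
  [0,0,-0.8,0,0,0],
  [0,0,-2,0,0,0],
  [0,0,-3,0,0,0],
  [0,0,-4,0,0,0],
])

```text
clock: 6.42
tcp_pos: [0.4975, 0.1166, 0.3337]
ee_rot: [-3.137, -0.001, 1.901]
force: [0.5, -1.0, -0.4]
grip_width: 0.0001
finger_force: 0.0
```

Emit:
arm_command([
  [0,0,-4,0,0,0],
  [0,0,-3,0,0,0],
  [0,0,0,0,0,0],
  [0,0,0,0,0,0],
  [0,0,0,0,0,0],
])

```text
clock: 7.05
tcp_pos: [0.4979, 0.1167, 0.4022]
ee_rot: [-3.138, -0.001, 1.901]
force: [0.1, -0.4, -0.6]
grip_width: -0.0002
finger_force: 0.0
```

```bash
python3 - <<'E'
import st
from h import *
p,d=r.read_camera('side'); u,v=250,257
q=p[v-70:v+50,u-80:u+80]; cv2.imwrite('pics/s5.png',cv2.resize(q[:,:,::-1],None,fx=5,fy=5,interpolation=cv2.INTER_CUBIC))
E
```

```text
7.05 [0.4979493  0.11666209 0.40222049] [-1.79791227e+02 -4.88338035e-02  1.08919604e+02] [ 0.14405405 -0.4047895  -0.55590022] -0.00018330565085883626
tip [0.49730518 0.11659719 0.2292217 ] to go (tool cm) [-0.03200609  0.14235363 14.9217287 ]
```

View pics/s5.png

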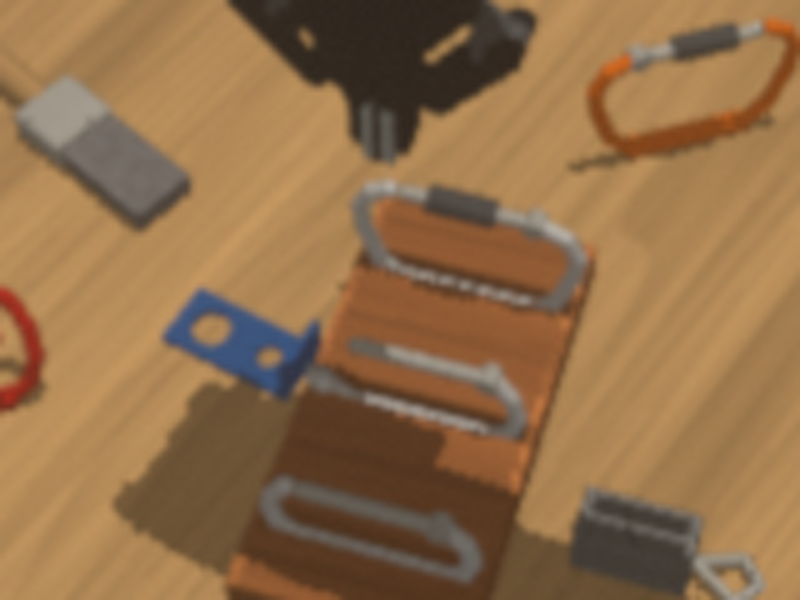

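The gate is shut again, with its free end back at (355,348). The carabiner is still standing and the scene is unchanged.

```bash
python3 -c "
from cell import r
print(r.job_done())"
```

```text
the job is handed in; nothing more can be done
None
```

I pressed the bent carabiner's gate to about half open (0.30 rad, about 3 N); it sprang shut, the carabiner still stands in its slot, nothing else in the camera view moved, and the job was handed in at about 7 s.

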